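Clamp a strap for polishing with the torque-limiting knob

ROBOT

A 6-joint arm with a two-finger parallel gripper is mounted at the origin on the work surface; the furniture and walls round the work are solid. World frame = base frame: x ahead of the robot, y to its left, z up, the work surface at z = 0. Lengths are in m, angles in rad, forces in N, time in s.
With the tool pointing down it reaches from about 0.35 to 0.775 m from the base axis. Payload 7.3 kg.
Tool frame: the origin (TCP) lies at the very end of the fingers, on their centre line; the grasp point (between the pads) lies 19 mm behind it; z points along the fingers, y is the line along which they close (so a half turn about z gives the same grasp; the last joint's range is limited). The gripper opens to 92 mm and grips with 3 to 60 N. Pads are 19 mm wide; open, the fingers measure 130 mm over their backs; the gripper's body (75 mm by 190 mm) begins 47 mm behind the grasp point.
Start: joints at [1.09, 0.342, 1.524, -0, 1.275, -0.146], TCP at [0.172, 0.496, 0.227] pointing down, gripper open.
Joint ranges: [-2.53, 2.53], [-0.77, 2.02], [0.04, 2.7], [-1, 4.14], [0.28, 2.66], [-3.11, 3.11]. Speed limits (rad/s): [2.57, 2.57, 3.14, 3.14, 3.14, 3.14].

INTERFACE

Orientations are given as [roll, pitch, yaw] about the fixed x, y, z axes, in that order (R = Rz(yaw) Ry(pitch) Rx(roll)).
In Python, from cell import robot gives the robot as it stands. The module is installed in compiled form; this text tells all that it offers.
- The arm moves only by the tool arm_command, never from a script. Its argument "moves" is a list of rows, each a list of 3 entries, a list of its own where there are three numbers: the shift along the tool's x, y, z in m, then the turn, a rotation vector about the tool's x, y, z in rad, then the finger opening in m, from 0 to 0.0918. In form: [[[dx, dy, dz], [ax, ay, az], claw], ...]. A call has exactly 5 rows; each row is the pose to reach, as a shift and turn from the pose commanded when the call began, along the tool's axes at that moment; what a row does not reach only later rows make up. A row lasts 1/10 s, in which the tool goes at most 50 mm and 8.59 degrees, less where a joint would pass 70% of its speed; a pose out of reach is approached as far as the arm can. A call with a gripper value outside its range is refused whole. The fingers move at their own pace and stop on an object; "squeeze" is the grip in N (left out, the last holds). Time passes only in rows, so rows that repeat a pose let the fingers close, or fill a call up. It gives the time, the measured TCP pose, the force, the opening and the grip force at its end, in the units of the state.
- robot.observe(): the state, without advancing time (a new reading comes with each control period).
- robot.read_camera(name): name is "scene" or "top"; returns the picture (480x640x3 uint8, red, green, blue); there is no depth.
- robot.camera_model(name): a dict with "fx", "fy", "cx", "cy" (pixels), "R" (3x3) and "t" (3): a world point X has camera coordinates R X + t. Camera axes: x right, y down, z forward; pixel columns grow to the right and rows downward; lengths in m; the calibration is good to about 2 mm. A picture is of the moment at which its call begins. camera_model takes no time and is no camera call.
- robot.hand_in(): hands the job in; it is judged then, once.
The state is a dict: "time": time; "qpos": joint angles; "qvel": joint speeds; "joint_efforts": joint torques, N m; "tool_pos": TCP position; "tool_rot": TCP orientation; "contact_force": force on the tool from outside, world axes, zero at the start; "torque": the same for the moment, N m; "opening": finger opening in m; "grip_force": force on a finger pad.
Only numpy, scipy, OpenCV 4.12 (cv2) and the standard library are available. Lean on these libraries where they do the work, as an engineer would, in place of code of your own. Each camera call takes 0.05 s, during which the arm holds its last target. There are 200 camera calls.

TASK

Clamp the long black strap, the one with a round, bored end, in the bench clamp so that its square end sticks out of the throat for polishing: lay it flat on the clamp's bed with the round end home in the V stop, then turn the clamp's knob clockwise until its slip clutch has clicked over at least once with the foot pressing on the strap. Leave the spare strap, the spanner, the sanding block, the jar and the bottle where they are.

Things in the scene. Friction and masses are not known exactly. Their poses are not given: they have to be found in the camera images.
- strap_center (a point): Workpiece: flat gloss-black metal strap 210 x 30 x 10 mm, about 0.15 kg; one end round (radius 15 mm) with a 13 mm bore, the other square with two small bolt holes. This point: its middle, half-way up. x runs along it to the round end, y across its width, z up. It starts flat in a bay of the rack, its round end sticking out about 90 mm.
- strap_eye (a point): The centre of the round end's bore, half-way up: 90 mm from the middle along the strap's x, 15 mm from the round tip. Same axes as strap_center.
- clamp: Fixed bench hold-down clamp; origin on the table under its vertical screw axis, z up, x points into the throat, from the open front to the column. Base plate 110 mm wide, x -98 to +112 mm, 12 mm high. Flat bed 50 mm wide, top at z = 16 mm, from x = -95 mm to a 90 degree V stop (top at z = 30 mm) that centres the round end. A seated strap's square end reaches out to x = -160 mm.
- clamp_mouth (a point): On the bed (z = 16 mm), on the centre line, 60 mm in front of the screw axis, between two low guide cheeks, whose faces are 36 mm apart: they run from x = -86 to -34 mm of the clamp, tops 8 mm above the bed, and flare out in front of that (to about x = -104 mm, gap some 55 mm). The strap can be lowered between them from above.
- clamp_head (a point): Front of the head that hangs over the bed, at its underside, on the centre line: 24 mm in front of the screw axis, 52 mm above the table. The head is 47 mm wide, its top 89 mm above the table, and runs back to the column (clamp x = 72 to 108 mm, 50 mm wide). The strap must be slid in under it and under the foot, held by its square end.
- clamp_nest (a point): Where the bore's centre (strap_eye) lies when the strap is flat on the bed and its round end is home in the V stop: 35 mm behind the screw axis (clamp x), 5 mm above the bed.
- knob_grip (a point): On the screw axis, in the middle of the black fluted knob on top of the head: 37 mm in diameter, from 16 mm below to 12 mm above this point; it stays at this height. Under it a thin steel collar, 49 mm in diameter, top 21 mm below this point. The 11 mm spindle stands out of the knob, up to 25 mm above this point. White mark on the knob, black one on the collar.
- collar (a joint): Turn of the collar (the screw's nut) in rad, clockwise from above positive. The free screw takes 0.03 N m. Each rad lowers the foot 2 mm. At 0 the foot's underside is 38 mm above the table, 12 mm above a seated strap; it meets a seated strap at 6.0 rad and the clutch clicks at about 6.7. It starts between 2.8 and 4.2.
- knob (a joint): Slip of the knob on the collar in rad, clockwise from above positive; 0 at the start. While the screw runs free, knob and collar turn as one. When the foot presses on the strap with about 16 N, the torque has risen to 0.06 to 0.07 N m, the collar stops and the knob jumps on in clicks of 0.52 rad (twelve a turn).
- foot: Round rubber foot of the spindle, 26 mm in diameter; origin at the centre of its underside. It comes straight down on the strap on the screw axis and gives about 12 N per mm.
- strap: The whole strap; its origin lies at the middle of its underside, axes as strap_center.
- rack: Fixed plywood rack, 150 mm deep (x), 242 wide (y), 71 high; origin mid-underside; open front to its own -x (edge at x = -75 mm). Bays centred at y = -78, 0, +78 mm, 70 mm wide, 57 high, floor 6 mm above the table, closed at x = 69 mm. The strap, the spare strap and the spanner lie one in each, ends sticking out. Tape (24 mm high) and thin discs lie on the rear of its roof.
- plain_strap: The spare strap, to be left in the rack: black, 160 x 30 x 10 mm, both ends square with two bolt holes; origin at the middle of its underside, x along it.
- spanner: Combination spanner in the rack, to be left there: 27 x 181 x 9 mm, y along it; origin at the middle of its underside.
- tan_block: Tan sanding block on the table in front of the rack, 51 x 89 x 41 mm (x, y, z); origin at the middle of its underside.
- jar: Washer jar, 62 mm in diameter, 84 mm high, beside the clamp's front; origin at the centre of its underside.
- bottle: Squeeze bottle, 78 mm in diameter, 216 mm high, beyond the clamp's front; origin at the centre of its underside.
Mind the look-alikes: they are no part of the job. What is shaped like the strap but blue is not meant.

How it is judged:
By the outcome, as a careful person would: the job done as asked, in the order asked, and still so for the second after the job is handed in, with the robot touching nothing.
It also fails if it takes over 69 s, if anything falls off the work surface, if the arm or the gripper's body presses on something with over 40 N, if the wrist force passes 120 N, or if a joint passes its speed limit or range.

## Working session

There is one attempt and no reset: what is moved stays moved. The work goes in short steps, Python scripts to look and compute and a tool call to move; the robot and the scene stay as the last step left them, time stands still between calls to the robot, and variables do not carry over. Pictures are saved under pics/ and viewed, at most 10 in all, crops included, and the job is handed in when it is done.

Besides the shell and the picture viewer there is one more tool, called after ">>>" as name([rows], argument=value, ...), one row to a line, values as JSON. arm_command: Moves the arm, as the interface text tells. Its arguments: {"type":"object","properties":{"moves":{"type":"array"},"squeeze":{"type":"number"}},"required":["moves"]}

```bash
mkdir -p pics
cat > h.py <<'E'
import numpy as np, cv2
from cell import robot
from scipy.spatial.transform import Rotation as Ro
def snap(cam,name,crop=None,scale=1):
    im=robot.read_camera(cam)[:,:,::-1]; cv2.imwrite('pics/full_'+name,im)
    if crop: im=im[crop[1]:crop[3],crop[0]:crop[2]]
    if scale!=1: im=cv2.resize(im,None,fx=scale,fy=scale,interpolation=cv2.INTER_CUBIC)
    cv2.imwrite('pics/'+name,im)
def ray(cam,u,v,z):
    m=robot.camera_model(cam);R=np.array(m['R']);t=np.array(m['t'])
    c=-R.T@t; d=R.T@np.array([(u-m['cx'])/m['fx'],(v-m['cy'])/m['fy'],1])
    return c+d*(z-c[2])/d[2]
def proj(cam,X):
    m=robot.camera_model(cam);p=np.array(m['R'])@np.array(X)+np.array(m['t'])
    return np.array([m['fx']*p[0]/p[2]+m['cx'],m['fy']*p[1]/p[2]+m['cy']])
E
python3 - <<'E'
from h import *
snap('top','t1.png');snap('scene','s1.png')
print(robot.observe())
for c in('top','scene'):
    m=robot.camera_model(c);print(c,m['fx'],-np.array(m['R']).T@m['t'],np.round(m['R'],2))
E
```

```text
{'time': 0.1, 'qpos': array([ 1.09000899e+00,  3.42631141e-01,  1.52489756e+00,  2.77909982e-05,
        1.27540446e+00, -1.45980249e-01]), 'qvel': array([-0.00057686, -0.00055696, -0.00184531,  0.00013214,  0.00159195,
       -0.00029039]), 'joint_efforts': array([ 2.59015542e-03, -4.32007527e+01, -2.44696587e+01,  7.20980228e-02,
        5.26655058e-02, -8.76867671e-05]), 'tool_pos': array([0.17230451, 0.49554635, 0.22613419]), 'tool_rot': array([-3.14027028e+00, -2.21286081e-04,  2.80677731e+00]), 'contact_force': array([0.93783921, 0.07146671, 0.36549978]), 'torque': array([-0.03109353,  0.01255728,  0.00137354]), 'grip_force': 0.0, 'opening': 0.09217503240195773}
top 522.9445553713398 [0.34156594 0.19042281 1.37548704] [[-0.03 -1.   -0.  ]
 [-0.99  0.03 -0.16]
 [ 0.16 -0.   -0.99]]
scene 527.2161836081044 [ 0.08696591 -0.79062106  1.29853467] [[ 0.91 -0.41  0.02]
 [-0.3  -0.69 -0.67]
 [ 0.29  0.6  -0.75]]
```

View pics/t1.png

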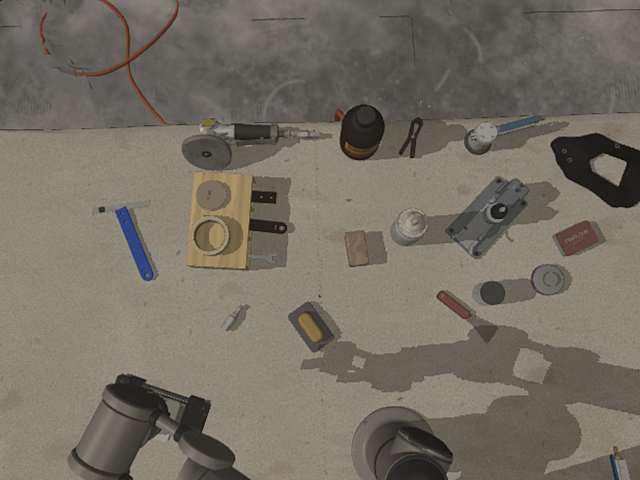

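View pics/s1.png

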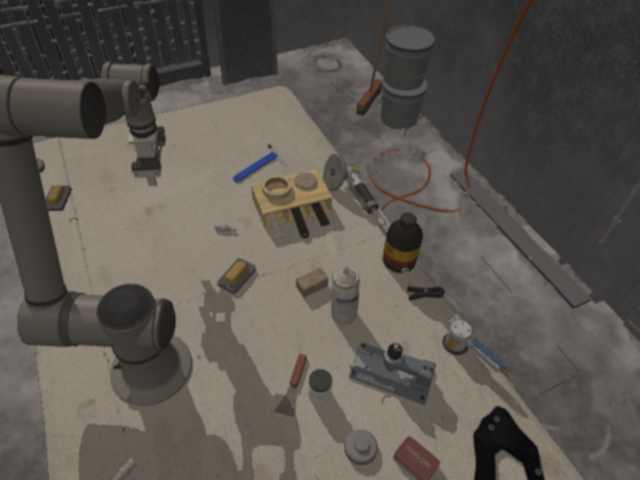

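Top view: the rack is around (220,220). Candidates are the strap with the bored round end at (270,227), the spare square strap at (264,197), the spanner at (262,258), the blue bar at (135,245) and the black plate at (600,165). By its description, the one I want is at (270,227). The clamp's knob is at (498,211).

Run:
```python
from h import *
im=cv2.imread('pics/full_t1.png')
a=cv2.resize(im[165:275,180:300],(600,550),interpolation=cv2.INTER_CUBIC)
b=cv2.resize(im[165:265,430:550],(720,600),interpolation=cv2.INTER_CUBIC)
cv2.imwrite('pics/c1.png',a);cv2.imwrite('pics/c2.png',b)
```

```text
(no output)
```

View pics/c1.png

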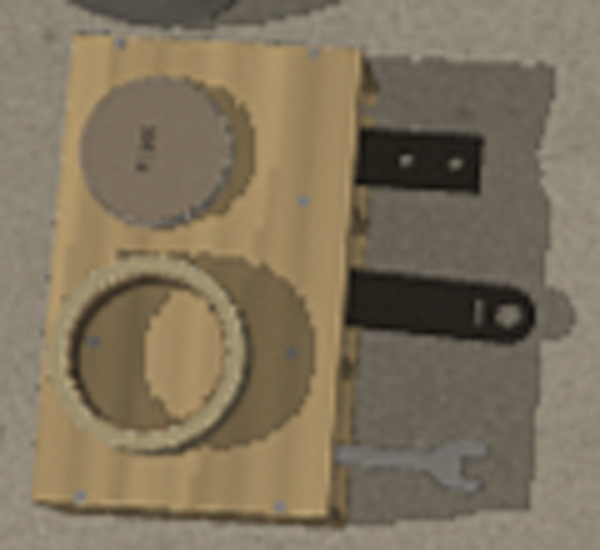

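View pics/c2.png

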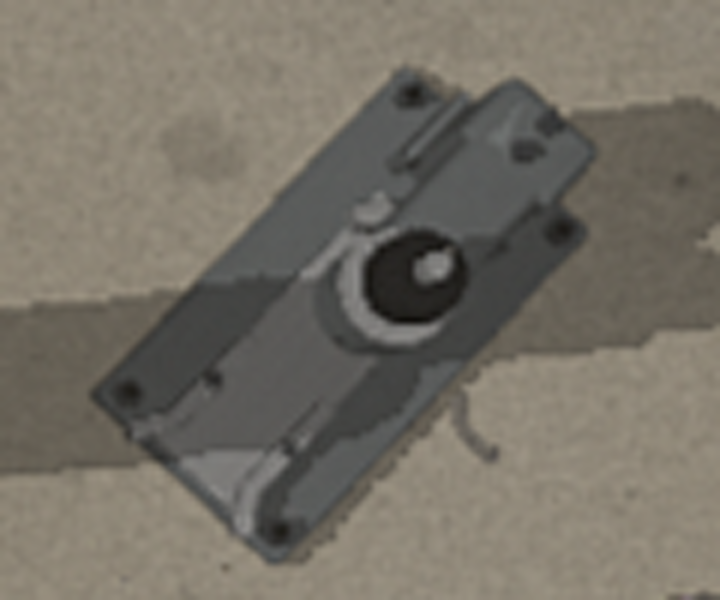

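The crop confirms the strap: bore at full-pixel (281.8,228), axis through (250.4,224.6). Clamp base corners are at (445.8,230.8), (475.8,258.3), (497.5,176.7) and (527.5,204.2).

Run:
```python
from h import *
e=ray('top',281.8,228,.016);f=ray('top',250.4,224.6,.016)
print('eye',e,'axis',f,np.degrees(np.arctan2(*(e-f)[1::-1])))
c=[ray('top',*p,.012) for p in [(445.8,230.8),(475.8,258.3),(497.5,176.7),(527.5,204.2)]]
for x in c:print(x)
fr=(c[0]+c[1])/2;re=(c[2]+c[3])/2;d=(re-fr)[:2];print('len',np.linalg.norm(d),np.linalg.norm(c[0]-c[1]),np.linalg.norm(c[2]-c[3]))
d/=np.linalg.norm(d);print('yaw',np.degrees(np.arctan2(d[1],d[0])))
w=(c[1]-c[0]+c[3]-c[2])[:2];print('yaw from width',np.degrees(np.arctan2(w[0],-w[1]))%360)
o=(fr+re)[:2]/2-d*.007;print('clamp o',o)
for z in(.12,.125,.13):print(z,ray('top',499.2,211.2,z))
for u,v in [(36,500),(72,35),(362,47),(330,512)]:print('rack roof',ray('top',180+u/5,165+v/5,.071))
print('jar',ray('top',492,293,.0),'bottle',ray('top',409,224,.15), 'tan',ray('top',357,248,.041))
```

```text
eye [0.56782275 0.26861153 0.016     ] axis [0.57929247 0.35122138 0.016     ] -97.90452660629919
[ 0.54854054 -0.16380259  0.012     ]
[ 0.47349083 -0.23732229  0.012     ]
[ 0.69135926 -0.31255902  0.012     ]
[ 0.61385944 -0.38604003  0.012     ]
len 0.20535697302960834 0.1050600039179002 0.10679738224191497
yaw -46.40944418064729
yaw from width 313.93878283766963
clamp o [ 0.57698602 -0.26986098]
0.12 [ 0.57684783 -0.26958613  0.12      ]
0.125 [ 0.57591081 -0.26775414  0.125     ]
0.13 [ 0.5749738  -0.26592215  0.13      ]
rack roof [0.47173997 0.50365145 0.071     ]
rack roof [0.71109239 0.48736755 0.071     ]
rack roof [0.70043549 0.3383098  0.071     ]
rack roof [0.46150311 0.35675467 0.071     ]
jar [ 0.38252317 -0.27636057  0.        ] bottle [ 0.54645676 -0.04161044  0.15      ] tan [0.5060053  0.07494487 0.041     ]
```

```bash
cat >> h.py <<'E'
def tile(im,cam,box,size,polys):
    x0,y0,x1,y1=box; s=size[0]/(x1-x0)
    o=cv2.resize(im[y0:y1,x0:x1],size,interpolation=cv2.INTER_CUBIC)
    for P,c in polys:
        q=np.array([(proj(cam,p)+.5-[x0,y0])*s for p in P]);cv2.polylines(o,[q.astype(int)],True,c,1)
    return o
def circ(x,y,z,r): return [(x+r*np.cos(a),y+r*np.sin(a),z) for a in np.linspace(0,6.28,40)]
def rect(o,yaw,x0,x1,y0,y1,z):
    c,s=np.cos(yaw),np.sin(yaw);return [(o[0]+c*x-s*y,o[1]+s*x+c*y,z) for x,y in((x0,y0),(x1,y0),(x1,y1),(x0,y1))]
E
python3 - <<'E'
from h import *
t=cv2.imread('pics/full_t1.png');s=cv2.imread('pics/full_s1.png')
O=(.577,-.270);Y=np.radians(-46.2)
B=(.546,-.042)
P=[(circ(*B,0,.039),(0,255,0)),(circ(*B,.15,.039),(0,255,255)),(circ(*B,.216,.01),(0,0,255)),
 (rect(O,Y,-.098,.112,-.055,.055,.012),(0,255,0)),(circ(*O,.128,.0185),(255,255,0)),(circ(.3825,-.276,0,.031),(255,0,255)),(circ(.3825,-.276,.084,.031),(255,0,255)),
 (rect((.5678,.2686),np.radians(-97.9),-.195,.015,-.015,.015,.016),(0,255,0))]
a=tile(t,'top',(385,195,435,255),(400,480),P)
b=tile(s,'scene',(300,260,440,408),(400,423),P)
c=tile(s,'scene',(270,180,350,240),(400,300),P)
o=np.zeros((600,800,3),np.uint8);o[:480,:400]=a;o[:300,400:]=c;o[300:600,400:]=cv2.resize(b,None,fx=.709,fy=.709)[:300].shape[1] and cv2.copyMakeBorder(cv2.resize(b,(283,300)),0,0,0,117,cv2.BORDER_CONSTANT)
cv2.imwrite('pics/c3.png',o)
E
```

```text
(no output)
```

View pics/c3.png

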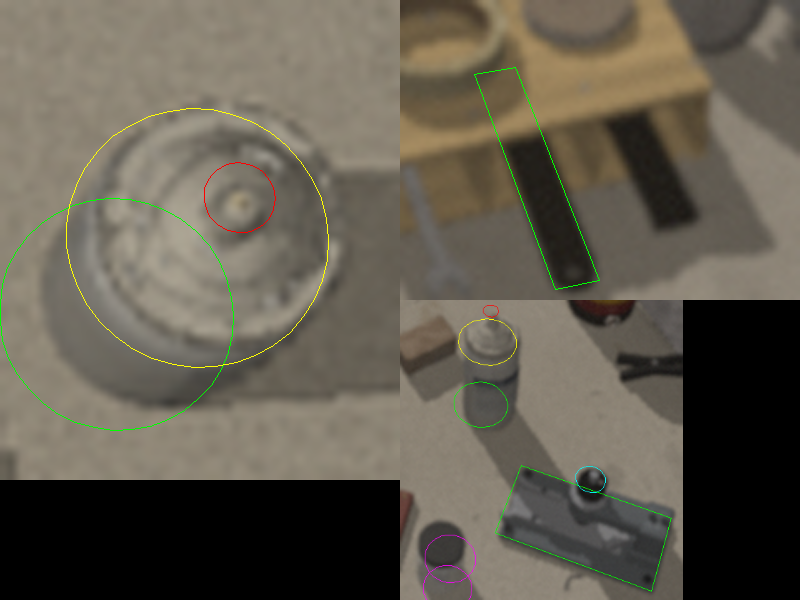

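Overlay check: the strap matches within about 3 mm and the clamp base fits. The silver bottle's base is at about (405,231) in the top view, with its nozzle at (415.1,220.4) top and (343,270) scene. I'll triangulate it, because the gripper body has to pass close to it.

Run:
```python
from h import *
from scipy.optimize import least_squares as L
r=L(lambda X:np.r_[proj('top',X)-[415.1,220.4],proj('scene',X)-[343,270]],[.55,-.05,.15]);print(r.x,r.fun)
b=np.array([385+160/8,195+288/8]);print('base',ray('top',*b,0))
print('jar',ray('top',492,293,.084))
t=cv2.imread('pics/full_t1.png');s=cv2.imread('pics/full_s1.png')
P=[]
for B,c in (((.553,-.054),(0,255,0)),):
    P+=[(circ(*B,z,.039),c) for z in (0,.1)]+[(circ(*B,z,.01),(0,0,255)) for z in(.15,.18,.216)]
O=(.577,-.270);Y=np.radians(-46.2)
P+=[(rect(O,Y,-.098,.112,-.055,.055,.012),(0,255,0)),(circ(*O,.128,.0185),(255,255,0)),(circ(*O,.098,.0245),(0,255,255))]
a=tile(t,'top',(385,195,435,255),(400,480),P)
b=tile(s,'scene',(320,255,440,405),(400,500),P)
o=np.zeros((500,800,3),np.uint8);o[:480,:400]=a;o[:,400:]=b
cv2.imwrite('pics/c4.png',o)
```

```text
[ 0.5439065  -0.04576329  0.20097749] [-0.20456559  0.84860609  0.98532701 -0.24570326]
base [ 0.55294955 -0.05827947  0.        ]
jar [ 0.38002194 -0.24785444  0.084     ]
```

View pics/c4.png

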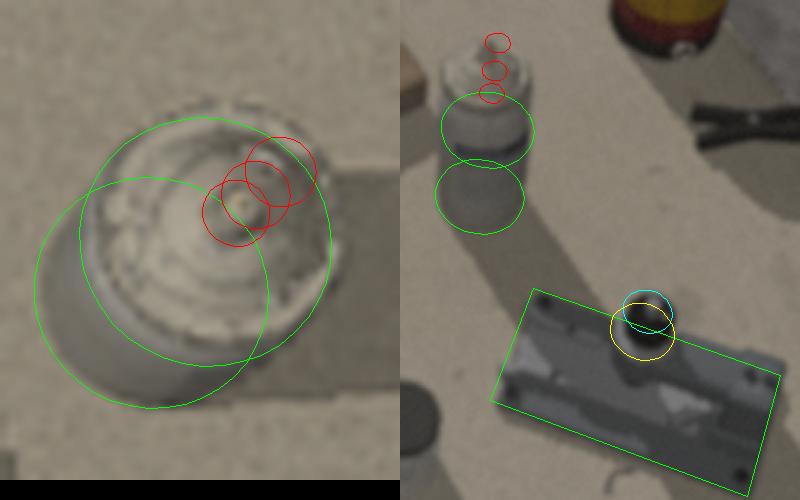

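```bash
cat >> h.py <<'E'
def Rt(yaw,lean=0):  # deg; lean>0: body tips toward -tool x (strap direction)
    return Ro.from_euler('z',yaw,degrees=True)*Ro.from_euler('x',180,degrees=True)*Ro.from_euler('y',lean,degrees=True)
def plan(p,yaw,lean=0):
    s=robot.observe();R=Ro.from_euler('xyz',s['tool_rot']);
    d=R.inv().apply(np.array(p)-s['tool_pos']);rv=(R.inv()*Rt(yaw,lean)).as_rotvec()
    print('t%.2f'%s['time'],'pos',np.round(s['tool_pos'],4),'yaw',round(np.degrees(s['tool_rot'][2]),1),'F',np.round(s['contact_force'],1),'-> d',np.round(d,4).tolist(),'rv',np.round(rv,3).tolist())
O=np.array([.577,-.270]);Y=np.radians(-46.2)
def cl(x,y,z): return [O[0]+np.cos(Y)*x-np.sin(Y)*y,O[1]+np.sin(Y)*x+np.cos(Y)*y,z]
E
python3 - <<'E'
from h import *
plan([.572,.296,.12],82); 
print('lean check body dir', -Rt(134,15).apply([0,0,1]))
print('sponge',ray('top',312,325,.03),ray('top',297,312,.03),ray('top',455,305,0),ray('top',485,330,0))
E
```

```text
t0.10 pos [0.1723 0.4955 0.2261] yaw 160.8 F [0.9 0.1 0.4] -> d [-0.4431, -0.057, 0.1061] rv [-0.001, 0.001, 1.376]
lean check body dir [ 0.17979082 -0.18617884  0.96592583]
sponge [0.31434563 0.19610894 0.03      ] [0.34796475 0.23331377 0.03      ] [ 0.35429426 -0.17748981  0.        ] [ 0.2881719  -0.25045507  0.        ]
```

>>> arm_command([
  [[-0.045,-0.006,0],[0,0,0.14],0.05],
  [[-0.09,-0.012,0],[0,0,0.28],0.05],
  [[-0.135,-0.017,0],[0,0,0.42],0.05],
  [[-0.18,-0.023,0],[0,0,0.56],0.05],
  [[-0.225,-0.029,0],[0,0,0.7],0.05],
], squeeze=20)

```text
time: 0.6
tool_pos: [0.3767, 0.3934, 0.2264]
tool_rot: [-3.141, -0.0, 2.101]
contact_force: [0.5, 0.4, -0.3]
opening: 0.0563
grip_force: 0.0
```

```bash
python3 -c "
from h import *
plan([.572,.296,.12],82)"
```

```text
t0.60 pos [0.3767 0.3934 0.2264] yaw 120.4 F [ 0.5  0.4 -0.3] -> d [-0.1828, 0.1192, 0.1063] rv [-0.001, 0.0, 0.67]
```

>>> arm_command([
  [[-0.037,0.024,0],[0,0,0.134],0.05],
  [[-0.074,0.048,0],[0,0,0.268],0.05],
  [[-0.11,0.072,0.02],[0,0,0.402],0.05],
  [[-0.147,0.096,0.06],[0,0,0.536],0.05],
  [[-0.183,0.119,0.1],[0,0,0.67],0.05],
])

```text
time: 1.1
tool_pos: [0.561, 0.3029, 0.1381]
tool_rot: [3.141, -0.001, 1.431]
contact_force: [0.3, 0.6, -0.3]
opening: 0.0502
grip_force: 0.0
```

Run:
```python
from h import *
t=robot.read_camera('top')[:,:,::-1]; s=robot.read_camera('scene')[:,:,::-1]
for c,i in(('top',t),('scene',s)):cv2.imwrite('pics/%s2.png'%c,i)
P=[(rect((.5678,.2686),np.radians(-97.9),-.195,.015,-.015,.015,.016),(0,255,0))]
p=robot.observe()['tool_pos'];P+=[(circ(p[0],p[1],p[2],.005),(0,0,255))]
o=np.hstack([tile(t,'top',(230,185,310,265),(400,400),P),tile(s,'scene',(270,160,350,240),(400,400),P)])
cv2.imwrite('pics/c5.png',o)
plan([.5717,.2963,.003],82)
```

```text
t1.20 pos [0.5601 0.2998 0.1323] yaw 81.9 F [-0.5 -0.1 -0.1] -> d [-0.0011, 0.0131, 0.1292] rv [-0.008, 0.006, -0.002]
```

View pics/c5.png

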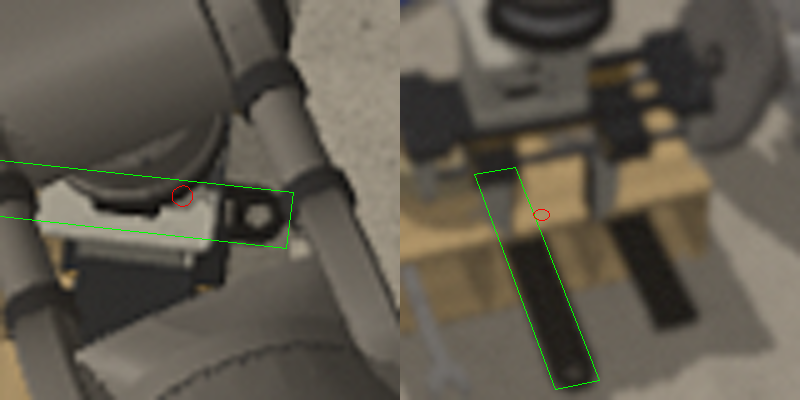

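Top tile: the bored round end is at (260,217), inside the outline. The scene tile agrees within about 1 px. Descending onto the strap.

>>> arm_command([
  [[-0.001,0.011,0.02],[0,0,0],0.05],
  [[-0.001,0.011,0.06],[0,0,0],0.05],
  [[-0.001,0.011,0.1],[0,0,0],0.05],
  [[-0.001,0.011,0.122],[0,0,0],0.05],
  [[-0.001,0.011,0.128],[0,0,0],0.05],
])

```text
time: 1.7
tool_pos: [0.5679, 0.3013, 0.0084]
tool_rot: [-3.137, 0.002, 1.438]
contact_force: [0.4, -0.1, -0.8]
opening: 0.0501
grip_force: 0.0
```

>>> arm_command([
  [[0,0,0],[0,0,0],0.045],
  [[0,0,0],[0,0,0],0.03],
  [[0,0,0],[0,0,0],0.02],
  [[0,0,0],[0,0,0],0.02],
  [[0,0,0],[0,0,0],0.02],
])

```text
time: 2.2
tool_pos: [0.571, 0.3018, 0.0122]
tool_rot: [3.139, -0.001, 1.437]
contact_force: [1.7, 0.4, 0.2]
opening: 0.0292
grip_force: 19.8
```

```bash
python3 -c "
from h import *
plan([.572,.296,.003],82);print(robot.observe())"
```

```text
t2.20 pos [0.571  0.3018 0.0122] yaw 82.3 F [1.7 0.4 0.2] -> d [-0.0057, 0.0017, 0.0092] rv [0.002, -0.001, 0.006]
{'time': 2.2, 'qpos': array([3.67605370e-01, 7.75885808e-01, 1.39904762e+00, 1.83298023e-04,
       9.64040977e-01, 5.01543149e-01]), 'qvel': array([-0.00095115,  0.00450496,  0.00061009,  0.00083931, -0.00260471,
        0.00082057]), 'joint_efforts': array([ 1.13720451e-01, -5.82574511e+01, -1.90716666e+01,  1.11678461e-02,
        4.34811870e-01, -4.25616384e-02]), 'tool_pos': array([0.57102115, 0.30182742, 0.01224439]), 'tool_rot': array([ 3.13936939e+00, -1.39107051e-03,  1.43675577e+00]), 'contact_force': array([1.66342904, 0.41732409, 0.2414916 ]), 'torque': array([ 0.06106452, -0.13516038, -0.05586893]), 'grip_force': 19.816323816776276, 'opening': 0.029223109008776567}
```

Only the fingertips overlap the strap, by about 4 mm. I'll reopen, go 8 mm lower and regrip.

>>> arm_command([
  [[0,0,0],[0,0,0],0.05],
  [[0,0,0],[0,0,0],0.05],
  [[-0.005,0,0],[0,0,0],0.05],
  [[-0.005,0,0.008],[0,0,0],0.05],
  [[-0.005,0,0.008],[0,0,0],0.05],
])

```text
time: 2.7
tool_pos: [0.5686, 0.2959, 0.0016]
tool_rot: [-3.139, 0.001, 1.436]
contact_force: [-0.1, -0.3, 0.3]
opening: 0.05
grip_force: 0.0
```

>>> arm_command([
  [[0,0,0],[0,0,0],0.045],
  [[0,0,0],[0,0,0],0.03],
  [[0,0,0],[0,0,0],0.02],
  [[0,0,0],[0,0,0],0.02],
  [[0,0,0],[0,0,0],0.02],
], squeeze=35)

```text
time: 3.2
tool_pos: [0.5696, 0.2966, 0.0032]
tool_rot: [3.141, -0.0, 1.437]
contact_force: [0.0, 0.8, 0.1]
opening: 0.0296
grip_force: 34.6
```

>>> arm_command([
  [[0,0,-0.006],[0,0,0],0.02],
  [[-0.025,0,-0.01],[0,0,0],0.02],
  [[-0.055,0,-0.012],[0,0,0],0.02],
  [[-0.09,0,-0.015],[0,0,0],0.02],
  [[-0.125,0,-0.02],[0,0,0],0.02],
])

```text
time: 3.7
tool_pos: [0.5522, 0.1716, 0.0232]
tool_rot: [-3.141, 0.0, 1.438]
contact_force: [0.0, -0.3, -0.9]
opening: 0.0296
grip_force: 34.6
```

```bash
python3 -c "
from h import *
d=np.array([np.cos(Y),np.sin(Y)]);C=np.array([.41,.02]);print('C+grip1',C+.062*d,'grip2',C-.067*d)
plan([*(C+.062*d),.12],133.8)"
```

```text
C+grip1 [ 0.45291288 -0.02474913] grip2 [0.36362641 0.06835794]
t3.70 pos [0.5522 0.1716 0.0232] yaw 82.4 F [ 0.  -0.3 -0.9] -> d [-0.2078, -0.0724, -0.0967] rv [-0.0, 0.0, -0.898]
```

>>> arm_command([
  [[0,0,-0.04],[0,0,0],0.02],
  [[-0.01,-0.01,-0.085],[0,0,-0.1],0.02],
  [[-0.04,-0.025,-0.1],[0,0,-0.24],0.02],
  [[-0.08,-0.04,-0.1],[0,0,-0.38],0.02],
  [[-0.115,-0.06,-0.1],[0,0,-0.52],0.02],
])

```text
time: 4.2
tool_pos: [0.4778, 0.0654, 0.1242]
tool_rot: [3.139, 0.001, 1.963]
contact_force: [1.0, 0.1, -2.2]
opening: 0.0293
grip_force: 34.8
```

```bash
python3 -c "
from h import *
plan([.453,-.025,.04],133.8)"
```

```text
t4.20 pos [0.4778 0.0654 0.1242] yaw 112.5 F [ 1.   0.1 -2.2] -> d [-0.0739, -0.0577, 0.0842] rv [0.002, 0.002, -0.372]
```

>>> arm_command([
  [[-0.025,-0.019,0],[0,0,-0.14],0.02],
  [[-0.05,-0.04,0],[0,0,-0.28],0.02],
  [[-0.074,-0.058,0.02],[0,0,-0.372],0.02],
  [[-0.074,-0.058,0.06],[0,0,-0.372],0.02],
  [[-0.074,-0.058,0.095],[0,0,-0.372],0.02],
])

```text
time: 4.7
tool_pos: [0.4525, -0.0248, 0.0278]
tool_rot: [3.14, 0.002, 2.327]
contact_force: [0.5, 0.5, -2.5]
opening: 0.0299
grip_force: 34.8
```

>>> arm_command([
  [[0,0,0],[0,0,0],0.02],
  [[0,0,0],[0,0,0],0.02],
  [[0,0,0],[0,0,0],0.02],
  [[0,0,0],[0,0,0],0.02],
  [[0,0,0],[0,0,0],0.02],
])

```text
time: 5.2
tool_pos: [0.453, -0.0237, 0.0293]
tool_rot: [3.14, 0.002, 2.329]
contact_force: [0.1, 0.5, -0.7]
opening: 0.0296
grip_force: 34.9
```

```bash
python3 -c "
from h import *
plan([.453,-.025,.002],133.8)"
```

```text
t5.20 pos [ 0.453  -0.0237  0.0293] yaw 133.5 F [ 0.1  0.5 -0.7] -> d [-0.0009, -0.0009, 0.0273] rv [0.002, 0.002, -0.006]
```

>>> arm_command([
  [[0,0,0.01],[0,0,0],0.02],
  [[0,0,0.02],[0,0,0],0.02],
  [[0,0,0.026],[0,0,0],0.02],
  [[0,0,0.027],[0,0,0],0.02],
  [[0,0,0.027],[0,0,0],0.02],
])

```text
time: 5.7
tool_pos: [0.4516, -0.0236, 0.0004]
tool_rot: [-3.141, -0.002, 2.329]
contact_force: [-0.4, 0.2, 0.2]
opening: 0.0297
grip_force: 34.9
```

>>> arm_command([
  [[0,0,0],[0,0,0],0.05],
  [[0,0,0],[0,0,0],0.05],
  [[0,0,0],[0,0,0],0.05],
  [[0,0,-0.03],[0,0,0],0.05],
  [[0,0,-0.07],[0,0,0],0.05],
])

```text
time: 6.2
tool_pos: [0.4507, -0.0235, 0.0704]
tool_rot: [-3.139, -0.004, 2.329]
contact_force: [0.7, -0.3, 1.0]
opening: 0.0498
grip_force: 0.0
```

```bash
python3 -c "
from h import *
g=np.array([.453,-.0237]);d=np.array([-np.cos(np.radians(133.5)),-np.sin(np.radians(133.5))])
print('grip2',g-.129*d)
plan([*(g-.129*d),.07],133.5,15)"
```

```text
grip2 [0.36420226 0.06987329]
t6.20 pos [ 0.4507 -0.0235  0.0704] yaw 133.4 F [ 0.7 -0.3  1. ] -> d [0.1273, 0.0013, 0.0009] rv [-0.002, 0.258, -0.002]
```

>>> arm_command([
  [[0.03,0,0],[0,0.06,0],0.05],
  [[0.06,0,0],[0,0.12,0],0.05],
  [[0.09,0,0],[0,0.19,0],0.05],
  [[0.12,0,0],[0,0.258,0],0.05],
  [[0.127,0.001,0.001],[0,0.258,0],0.05],
])

```text
time: 6.7
tool_pos: [0.3644, 0.0699, 0.0699]
tool_rot: [-3.141, -0.26, 2.329]
contact_force: [0.1, -0.3, 0.8]
opening: 0.0503
grip_force: 0.0
```

Run:
```python
from h import *
t=robot.read_camera('top')[:,:,::-1]; s=robot.read_camera('scene')[:,:,::-1]
for c,i in(('top',t),('scene',s)):cv2.imwrite('pics/%s3.png'%c,i)
g=np.array([.4525,-.0237])
P=[(rect(g,np.radians(-46.5),-.167,.043,-.015,.015,.010),(0,255,0))]
o=np.hstack([tile(t,'top',(320,220,440,340),(400,400),P),tile(s,'scene',(230,230,350,350),(400,400),P)])
cv2.imwrite('pics/c6.png',o)
plan([.3642,.0699,.004],133.5,15)
```

```text
t6.80 pos [0.3655 0.0692 0.0699] yaw 133.5 F [ 0.4 -0.3 -0.2] -> d [-0.0154, -0.0005, 0.0641] rv [-0.0, 0.005, -0.001]
```

View pics/c6.png

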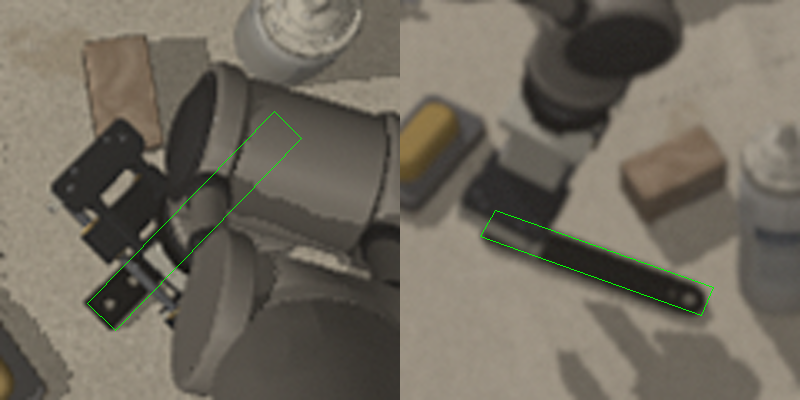

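The strap lies where predicted: square end at tile (100,315), round end at (690,298). The jaws are over the square end. Descend and grip.

>>> arm_command([
  [[-0.005,0,0.02],[0,0,0],0.05],
  [[-0.01,0,0.042],[0,0,0],0.05],
  [[-0.014,0,0.058],[0,0,0],0.05],
  [[-0.015,0,0.064],[0,0,0],0.05],
  [[-0.015,0,0.064],[0,0,0],0.05],
])

```text
time: 7.3
tool_pos: [0.3645, 0.0702, 0.0039]
tool_rot: [-3.141, -0.258, 2.329]
contact_force: [-0.4, -0.4, 0.7]
opening: 0.0499
grip_force: 0.0
```

>>> arm_command([
  [[0,0,0],[0,0,0],0.045],
  [[0,0,0],[0,0,0],0.03],
  [[0,0,0],[0,0,0],0.02],
  [[0,0,0],[0,0,0],0.02],
  [[0,0,0],[0,0,0],0.02],
], squeeze=50)

```text
time: 7.8
tool_pos: [0.3648, 0.0705, 0.0048]
tool_rot: [3.141, -0.257, 2.329]
contact_force: [0.2, -0.5, 5.5]
opening: 0.0288
grip_force: 50.0
```

Run:
```python
from h import *
plan(cl(-.255,-.014,.06),133.8+5,15)
print(cl(-.255,-.014,.06),cl(-.196,-.012,.03))
```

```text
t7.80 pos [0.3648 0.0705 0.0048] yaw 133.4 F [ 0.2 -0.5  5.5] -> d [-0.1197, -0.0955, -0.0887] rv [0.025, 0.005, -0.09]
[np.float64(0.3903988474696692), np.float64(-0.09564114626910336), 0.06] [np.float64(0.4326788151842199), np.float64(-0.13684071337916592), 0.03]
```

Run:
```python
from h import *
from scipy.ndimage import map_coordinates as mc
from scipy.optimize import differential_evolution as DE
ims={}
for c,f in(('top','t1'),('scene','s1')):
    g=cv2.GaussianBlur(cv2.imread(f'pics/full_{f}.png'),(0,0),1.0).astype(np.float32)
    m=np.sqrt(sum(cv2.Sobel(g[:,:,k],5,a,1-a)**2 for k in range(3) for a in(0,1)));ims[c]=np.minimum(m,np.percentile(m,98))
def score(v,cams):
    s=0
    for c in cams:
        r=np.array(rect(v[:2],v[2],-.098,.112,-.055,.055,.012))
        pts=np.vstack([r[i]+(r[(i+1)%4]-r[i])*np.linspace(.03,.97,40)[:,None] for i in range(4)])
        q=np.array([proj(c,p) for p in pts]);s-=mc(ims[c],[q[:,1],q[:,0]],order=1).mean()
    return s
for cams in(['top'],['scene'],['top','scene']):
    r=DE(score,[(.565,.59),(-.283,-.258),(np.radians(-50),np.radians(-42))],args=(cams,),seed=1,maxiter=25,popsize=8);print(cams,r.x[:2],np.degrees(r.x[2]),r.fun)
```

```text
Traceback (most recent call last):
  File "h.py", line 14, in proj
    m=robot.camera_model(cam);p=np.array(m['R'])@np.array(X)+np.array(m['t'])
ValueError: time passes only in moves, steps and waits

The above exception was the direct cause of the following exception:

Traceback (most recent call last):
RuntimeError: The map-like callable must be of the form f(func, iterable), returning a sequence of numbers the same length as 'iterable'
```

Too many `camera_model` calls, so I'll cache the result.

```bash
cat >> h.py <<'E'
import functools
_cm=functools.lru_cache(None)(lambda c:{k:np.array(v) for k,v in robot.camera_model(c).items()})
def proj(cam,X):
    m=_cm(cam);p=m['R']@np.array(X)+m['t']
    return np.array([m['fx']*p[0]/p[2]+m['cx'],m['fy']*p[1]/p[2]+m['cy']])
E
python3 - <<'E'
from h import *
from scipy.ndimage import map_coordinates as mc
from scipy.optimize import differential_evolution as DE
ims={}
for c,f in(('top','t1'),('scene','s1')):
    g=cv2.GaussianBlur(cv2.imread(f'pics/full_{f}.png'),(0,0),1.0).astype(np.float32)
    m=np.sqrt(sum(cv2.Sobel(g[:,:,k],5,a,1-a)**2 for k in range(3) for a in(0,1)));ims[c]=np.minimum(m,np.percentile(m,98))
def score(v,cams):
    s=0
    for c in cams:
        r=np.array(rect(v[:2],v[2],-.098,.112,-.055,.055,.012))
        pts=np.vstack([r[i]+(r[(i+1)%4]-r[i])*np.linspace(.03,.97,40)[:,None] for i in range(4)])
        q=np.array([proj(c,p) for p in pts]);s-=mc(ims[c],[q[:,1],q[:,0]],order=1).mean()
    return s
for cams in(['top'],['scene'],['top','scene']):
    r=DE(score,[(.565,.59),(-.283,-.258),(np.radians(-50),np.radians(-42))],args=(cams,),seed=1,maxiter=25,popsize=8);print(cams,r.x[:2],np.degrees(r.x[2]),r.fun)
E
```

```text
['top'] [ 0.57726109 -0.26822102] -45.76606513632213 -137.27695
['scene'] [ 0.57377313 -0.27740875] -43.85914765788656 -111.62646484375
['top', 'scene'] [ 0.579352   -0.27030056] -46.2307260855352 -223.3389892578125
```

```bash
sed -i 's/^O=.*/O=np.array([.577,-.269]);Y=np.radians(-46.0)/' h.py
python3 - <<'E'
from h import *
plan([.3648,.0705,.06],133.4,15);plan(cl(-.255,-.014,.06),134+5,15)
E
```

```text
t7.80 pos [0.3648 0.0705 0.0048] yaw 133.4 F [ 0.2 -0.5  5.5] -> d [0.014, 0.0001, -0.0534] rv [0.001, 0.005, 0.001]
t7.80 pos [0.3648 0.0705 0.0048] yaw 133.4 F [ 0.2 -0.5  5.5] -> d [-0.119, -0.0957, -0.0885] rv [0.026, 0.005, -0.094]
```

>>> arm_command([
  [[0.007,0,-0.027],[0,0,0],0.02],
  [[0.014,0,-0.053],[0,0,0],0.02],
  [[-0.012,-0.02,-0.06],[0,0,0],0.02],
  [[-0.04,-0.04,-0.067],[0,0,0],0.02],
  [[-0.068,-0.058,-0.075],[0.006,0,-0.023],0.02],
])

```text
time: 8.3
tool_pos: [0.3802, -0.032, 0.0596]
tool_rot: [-3.142, -0.258, 2.354]
contact_force: [0.1, 0.5, -2.3]
opening: 0.0292
grip_force: 50.0
```

Run:
```python
from h import *
plan(cl(-.255,-.016,.06),134+5,15)
```

```text
t8.30 pos [ 0.3802 -0.032   0.0596] yaw 134.9 F [ 0.1  0.5 -2.3] -> d [-0.0498, -0.0398, -0.0135] rv [0.019, 0.004, -0.07]
```

>>> arm_command([
  [[-0.016,-0.013,-0.004],[0.006,0,-0.023],0.02],
  [[-0.033,-0.026,-0.009],[0.012,0.003,-0.046],0.02],
  [[-0.05,-0.04,-0.0135],[0.019,0.004,-0.07],0.02],
  [[-0.05,-0.04,-0.0135],[0.019,0.004,-0.07],0.02],
  [[-0.05,-0.04,-0.0135],[0.019,0.004,-0.07],0.02],
])

```text
time: 8.8
tool_pos: [0.3882, -0.0957, 0.0595]
tool_rot: [-3.141, -0.263, 2.424]
contact_force: [0.2, 1.7, -1.5]
opening: 0.0292
grip_force: 50.0
```

```bash
cat >> h.py <<'E'
def where():
    s=robot.observe();p=s['tool_pos'];c,n=np.cos(Y),np.sin(Y);v=p[:2]-O
    R=Ro.from_euler('xyz',s['tool_rot']).as_matrix();F=s['contact_force']
    print('clamp xyz mm',np.round(1e3*np.r_[c*v[0]+n*v[1],-n*v[0]+c*v[1],p[2]],1),'strapyaw',round(np.degrees(np.arctan2(-R[1,0],-R[0,0])-Y),2),'Fclamp',np.round([c*F[0]+n*F[1],-n*F[0]+c*F[1],F[2]],1),'T',np.round(s['torque'],2),'open',round(s['opening'],4))
E
python3 - <<'E'
from h import *
where();plan(cl(-.2,-.013,.035),134+5,15);plan(cl(-.2,-.013,.023),139,15);plan(cl(-.16,-.009,.023),139,15)
m=cl(-.2,-.013,.035)
E
```

```text
clamp xyz mm [-255.8  -15.4   59.5] strapyaw 4.86 Fclamp [-1.1  1.3 -1.5] T [-0.08 -0.11 -0.02] open 0.0292
t8.80 pos [ 0.3882 -0.0957  0.0595] yaw 138.9 F [ 0.2  1.7 -1.5] -> d [-0.0603, -0.0023, 0.0092] rv [0.0, -0.001, -0.002]
t8.80 pos [ 0.3882 -0.0957  0.0595] yaw 138.9 F [ 0.2  1.7 -1.5] -> d [-0.0634, -0.0023, 0.0208] rv [0.0, -0.001, -0.002]
t8.80 pos [ 0.3882 -0.0957  0.0595] yaw 138.9 F [ 0.2  1.7 -1.5] -> d [-0.1022, -0.0017, 0.0103] rv [0.0, -0.001, -0.002]
```

>>> arm_command([
  [[-0.015,-0.001,0.002],[0,0,0],0.02],
  [[-0.03,-0.001,0.004],[0,0,0],0.02],
  [[-0.045,-0.002,0.007],[0,0,0],0.02],
  [[-0.06,-0.002,0.009],[0,0,0],0.02],
  [[-0.06,-0.002,0.009],[0,0,0],0.02],
])

```text
time: 9.3
tool_pos: [0.4305, -0.1348, 0.0344]
tool_rot: [-3.141, -0.262, 2.425]
contact_force: [-0.1, 0.5, -1.7]
opening: 0.0292
grip_force: 50.0
```

Run:
```python
from h import *
where()
t=robot.read_camera('top')[:,:,::-1]; s=robot.read_camera('scene')[:,:,::-1]
for c,i in(('top',t),('scene',s)):cv2.imwrite('pics/%s4.png'%c,i)
P=[(rect(O,Y,-.098,.112,-.055,.055,.012),(0,255,0)),(rect(O,Y,-.086,-.034,-.018,.018,.024),(0,255,255))]
o=np.hstack([tile(t,'top',(400,180,520,300),(400,400),P),tile(s,'scene',(320,265,440,385),(400,400),P)])
cv2.imwrite('pics/c7.png',o)
```

```text
clamp xyz mm [-198.3  -12.2   34.4] strapyaw 4.94 Fclamp [-0.4  0.3 -1.7] T [-0.06 -0.09 -0.  ] open 0.0292
```

View pics/c7.png

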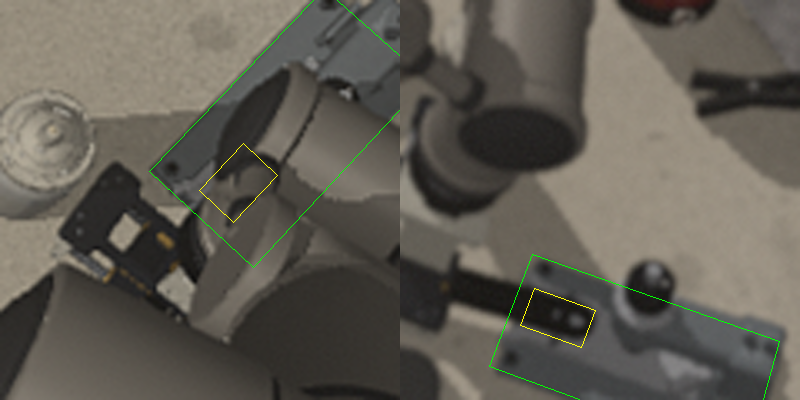

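The round end is over the cheeks (yellow box) at the head's front, and there is a clear gap between gripper body and bottle. Lowering onto the bed, then sliding in.

>>> arm_command([
  [[-0.001,0,0.004],[0,0,0],0.02],
  [[-0.002,0,0.008],[0,0,0],0.02],
  [[-0.003,0,0.011],[0,0,0],0.02],
  [[-0.003,0,0.011],[0,0,0],0.02],
  [[-0.003,0,0.011],[0,0,0],0.02],
])

```text
time: 9.9
tool_pos: [0.429, -0.1336, 0.0243]
tool_rot: [-3.141, -0.263, 2.425]
contact_force: [-2.4, 2.9, 1.6]
opening: 0.0288
grip_force: 50.0
```

Run:
```python
from h import *
where();plan(cl(-.17,-.010,.0225),134+4.5,15);plan(cl(-.15,-.0065,.0225),134+3,15)
```

```text
clamp xyz mm [-200.2  -12.4   24.3] strapyaw 4.95 Fclamp [-3.7  0.3  1.6] T [ 0.04  0.03 -0.  ] open 0.0288
t9.90 pos [ 0.429  -0.1336  0.0243] yaw 139.0 F [-2.4  2.9  1.6] -> d [-0.0297, -0.0002, -0.0062] rv [-0.002, -0.001, 0.008]
t9.90 pos [ 0.429  -0.1336  0.0243] yaw 139.0 F [-2.4  2.9  1.6] -> d [-0.0492, 0.0016, -0.0114] rv [-0.009, -0.001, 0.033]
```

>>> arm_command([
  [[-0.004,0,0.0005],[0,0,0],0.02],
  [[-0.01,0,-0.001],[0,0,0],0.02],
  [[-0.016,0,-0.0025],[0,0,0.004],0.02],
  [[-0.022,0,-0.004],[0,0,0.006],0.02],
  [[-0.03,0,-0.0062],[-0.002,0,0.008],0.02],
])

```text
time: 10.4
tool_pos: [0.4462, -0.1492, 0.0216]
tool_rot: [-3.139, -0.282, 2.416]
contact_force: [-23.4, 23.0, 3.2]
opening: 0.029
grip_force: 50.0
```

Run:
```python
from h import *
where();plan(cl(-.14,-.0055,.0215),134+2.5,15)
```

```text
clamp xyz mm [-177.   -10.9   21.6] strapyaw 4.44 Fclamp [-32.8  -0.9   3.2] T [ 3.53  3.64 -0.15] open 0.029
t10.40 pos [ 0.4462 -0.1492  0.0216] yaw 138.4 F [-23.4  23.    3.2] -> d [-0.0359, 0.0025, -0.0103] rv [-0.012, -0.02, 0.033]
```

About 33 N of pure push-back: the strap is probably riding on a cheek and its tip is meeting the foot. I'll back out, lift, and go in again with less yaw.

Run:
```python
from h import *
plan(cl(-.20,-.0105,.0225),134+4.5,15)
plan(cl(-.20,-.0045,.036),134+2,15)
```

```text
t10.40 pos [ 0.4462 -0.1492  0.0216] yaw 138.4 F [-23.4  23.    3.2] -> d [0.0222, 0.0022, 0.0055] rv [-0.002, -0.02, -0.001]
t10.40 pos [ 0.4462 -0.1492  0.0216] yaw 138.4 F [-23.4  23.    3.2] -> d [0.0255, 0.0082, -0.0076] rv [-0.014, -0.02, 0.041]
```

>>> arm_command([
  [[0.012,0,0.002],[0,0,0],0.02],
  [[0.03,0,0.006],[0,0,0],0.02],
  [[0.032,0.001,-0.002],[0,0,0.01],0.02],
  [[0.033,0.005,-0.008],[-0.006,0,0.025],0.02],
  [[0.033,0.008,-0.008],[-0.012,0,0.041],0.02],
])

```text
time: 10.9
tool_pos: [0.4375, -0.1294, 0.0397]
tool_rot: [3.14, -0.258, 2.373]
contact_force: [-0.4, -0.8, -1.4]
opening: 0.029
grip_force: 50.0
```

Run:
```python
from h import *
where();plan(cl(-.20,-.0045,.036),134+2,15)
t=robot.read_camera('top')[:,:,::-1]; s=robot.read_camera('scene')[:,:,::-1]
for c,i in(('top',t),('scene',s)):cv2.imwrite('pics/%s5.png'%c,i)
p=robot.observe()['tool_pos'];g=p[:2]
P=[(rect(O,Y,-.098,.112,-.055,.055,.012),(0,255,0)),(rect(O,Y,-.086,-.034,-.018,.018,.024),(0,255,255)),
 (rect(g,Y+np.radians(2),-.038,.172,-.015,.015,p[2]+.005),(0,0,255)),(circ(*O,.030,.013),(255,0,255))]
cv2.imwrite('pics/c8.png',np.hstack([tile(s,'scene',(345,325,425,385),(800,600),P)]))
```

```text
clamp xyz mm [-197.3   -3.4   39.7] strapyaw 1.96 Fclamp [ 0.3 -0.8 -1.4] T [-0.14 -0.05 -0.02] open 0.029
t10.90 pos [ 0.4375 -0.1294  0.0397] yaw 136.0 F [-0.4 -0.8 -1.4] -> d [0.0017, -0.001, 0.0042] rv [0.002, 0.004, -0.001]
```

View pics/c8.png

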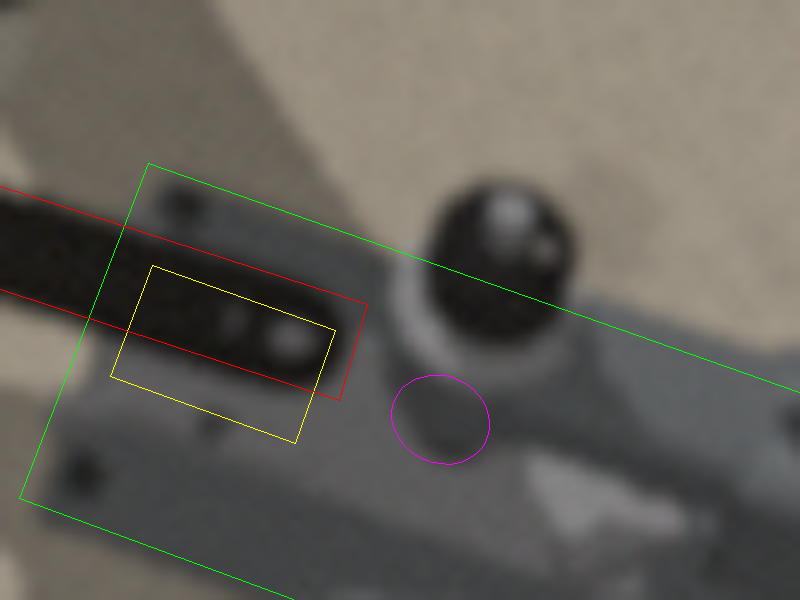

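Run:
```python
from h import *
def cc(p):
    v=np.array(p)[:2]-O;c,n=np.cos(Y),np.sin(Y);return np.round(1e3*np.array([c*v[0]+n*v[1],-n*v[0]+c*v[1]]),1)
for q in[(212,380),(292,443)]:print('spots',cc(ray('top',430+q[0]/6,165+q[1]/6,.024)))
for q in[(127,392),(280,530),(412,93),(563,230)]:print('bolts',cc(ray('top',430+q[0]/6,165+q[1]/6,.014)))
for z in(.126,.130,.134):print('knob',z,cc(ray('top',499.2,211.2,z)))
print('spindle top',cc(ray('top',430+437/6,165+265/6,.143)))
print('scene spot',cc(ray('scene',345+21,325+42.5,.024)),'bolts',cc(ray('scene',345+18.5,325+20.5,.014)),cc(ray('scene',345+8.3,325+47.5,.014)))
```

```text
spots [-58.3  21.3]
spots [-54.8 -22.1]
bolts [-85.2  43.5]
bolts [-83.9 -45.1]
bolts [104.2  43. ]
bolts [103.9 -46. ]
knob 0.126 [-2.   0.2]
knob 0.13 [-3.6  0.7]
knob 0.134 [-5.2  1.2]
spindle top [ 1.1 -0.7]
scene spot [-55.1 -22.5] bolts [-82.6  44.2] [-82.7 -43.9]
```

Last view: tip at tile (345,350), within 1 px of the prediction, so the strap has hardly slipped. The bolts show the clamp's centre line is about 1 mm toward -y. I'll correct for that, lower at 2° yaw and check forces.

```bash
sed -i 's/^O=.*/O=np.array([.5775,-.2706]);Y=np.radians(-46.0)/' h.py
python3 - <<'E'
from h import *
where();plan(cl(-.20,-.0049,.026),134+2,15);plan(cl(-.20,-.0049,.022),134+2,15)
E
```

```text
clamp xyz mm [-199.9   -3.    38.8] strapyaw 1.99 Fclamp [-0.2  0.4 -1.3] T [-0.14 -0.04 -0.03] open 0.0289
t11.00 pos [ 0.4365 -0.1289  0.0388] yaw 136.0 F [ 0.2  0.5 -1.3] -> d [-0.0031, -0.0019, 0.0125] rv [0.001, 0.002, -0.0]
t11.00 pos [ 0.4365 -0.1289  0.0388] yaw 136.0 F [ 0.2  0.5 -1.3] -> d [-0.0042, -0.0019, 0.0163] rv [0.001, 0.002, -0.0]
```

>>> arm_command([
  [[-0.001,-0.002,0.004],[0,0,0],0.02],
  [[-0.002,-0.002,0.008],[0,0,0],0.02],
  [[-0.003,-0.002,0.0125],[0,0,0],0.02],
  [[-0.003,-0.002,0.0125],[0,0,0],0.02],
  [[-0.003,-0.002,0.0125],[0,0,0],0.02],
])

```text
time: 11.5
tool_pos: [0.4336, -0.1294, 0.0255]
tool_rot: [3.141, -0.263, 2.374]
contact_force: [0.6, -0.8, -1.7]
opening: 0.029
grip_force: 50.0
```

Run:
```python
from h import *
where();plan(cl(-.20,-.0049,.022),134+2,15)
```

```text
clamp xyz mm [-201.5   -5.5   25.5] strapyaw 2.03 Fclamp [ 1.  -0.1 -1.7] T [-0.11 -0.05  0.03] open 0.029
t11.50 pos [ 0.4336 -0.1294  0.0255] yaw 136.0 F [ 0.6 -0.8 -1.7] -> d [-0.0024, 0.0005, 0.003] rv [0.0, -0.001, 0.001]
```

>>> arm_command([
  [[0,0,0.001],[0,0,0],0.02],
  [[-0.001,0,0.002],[0,0,0],0.02],
  [[-0.001,0,0.003],[0,0,0],0.02],
  [[-0.001,0,0.0035],[0,0,0],0.02],
  [[-0.001,0,0.0035],[0,0,0],0.02],
])

```text
time: 12.0
tool_pos: [0.4337, -0.1295, 0.0221]
tool_rot: [3.141, -0.262, 2.374]
contact_force: [-0.1, 0.0, -2.1]
opening: 0.0287
grip_force: 50.0
```

Run:
```python
from h import *
where();plan(cl(-.17,-.0039,.021),134+2,15)
```

```text
clamp xyz mm [-201.4   -5.4   22.1] strapyaw 2.04 Fclamp [-0.1 -0.1 -2.1] T [-0.07 -0.06 -0.  ] open 0.0287
t12.00 pos [ 0.4337 -0.1295  0.0221] yaw 136.0 F [-0.1  0.  -2.1] -> d [-0.0306, 0.0004, -0.0071] rv [0.0, -0.0, 0.001]
```

No contact at 22 mm, so the strap is between the cheeks. Sliding in.

>>> arm_command([
  [[-0.006,0,-0.0016],[0,0,0],0.02],
  [[-0.012,0,-0.0032],[0,0,0],0.02],
  [[-0.018,0,-0.0048],[0,0,0],0.02],
  [[-0.024,0,-0.0063],[0,0,0],0.02],
  [[-0.03,0,-0.0078],[0,0,0],0.02],
])

```text
time: 12.5
tool_pos: [0.4565, -0.1516, 0.0218]
tool_rot: [3.141, -0.262, 2.374]
contact_force: [0.7, -0.3, -1.1]
opening: 0.0285
grip_force: 50.0
```

Run:
```python
from h import *
where();plan(cl(-.14,-.0028,.0217),134+1.5,15)
```

```text
clamp xyz mm [-169.6   -4.3   21.8] strapyaw 2.03 Fclamp [ 0.7  0.3 -1.1] T [-0.13 -0.11 -0.07] open 0.0285
t12.50 pos [ 0.4565 -0.1516  0.0218] yaw 136.0 F [ 0.7 -0.3 -1.1] -> d [-0.0287, 0.0005, -0.0076] rv [-0.002, -0.0, 0.009]
```

Free: the tip is under the foot. Continuing.

>>> arm_command([
  [[-0.006,0,-0.0016],[0,0,0.002],0.02],
  [[-0.012,0,-0.0032],[0,0,0.004],0.02],
  [[-0.018,0,-0.0048],[0,0,0.006],0.02],
  [[-0.024,0,-0.0063],[-0.001,0,0.008],0.02],
  [[-0.029,0.0005,-0.0076],[-0.002,0,0.009],0.02],
])

```text
time: 13.0
tool_pos: [0.4784, -0.1719, 0.0217]
tool_rot: [3.141, -0.262, 2.365]
contact_force: [0.0, -0.3, -1.7]
opening: 0.0289
grip_force: 50.0
```

Run:
```python
from h import *
where();plan(cl(-.127,-.0018,.0212),134+1,15);plan(cl(-.117,-.0013,.0212),134+1,15)
```

```text
clamp xyz mm [-139.8   -2.8   21.7] strapyaw 1.49 Fclamp [ 0.3 -0.2 -1.7] T [-0.14 -0.09 -0.03] open 0.0289
t13.00 pos [ 0.4784 -0.1719  0.0217] yaw 135.5 F [ 0.  -0.3 -1.7] -> d [-0.0125, 0.0006, -0.0028] rv [-0.002, -0.0, 0.008]
t13.00 pos [ 0.4784 -0.1719  0.0217] yaw 135.5 F [ 0.  -0.3 -1.7] -> d [-0.0222, 0.0009, -0.0054] rv [-0.002, -0.0, 0.008]
```

>>> arm_command([
  [[-0.004,0,-0.001],[0,0,0.002],0.02],
  [[-0.008,0.0005,-0.002],[0,0,0.004],0.02],
  [[-0.0125,0.0006,-0.003],[-0.002,0,0.008],0.02],
  [[-0.0155,0.0008,-0.0037],[-0.002,0,0.008],0.02],
  [[-0.0155,0.0008,-0.0037],[-0.002,0,0.008],0.02],
])

```text
time: 13.5
tool_pos: [0.4902, -0.1824, 0.0212]
tool_rot: [3.141, -0.262, 2.357]
contact_force: [0.5, -0.3, -1.5]
opening: 0.0288
grip_force: 50.0
```

Run:
```python
from h import *
where()
```

```text
clamp xyz mm [-124.1   -1.5   21.2] strapyaw 1.02 Fclamp [ 0.6  0.2 -1.5] T [-0.13 -0.07  0.06] open 0.0288
```

>>> arm_command([
  [[-0.001,0,-0.0003],[0,0,0],0.02],
  [[-0.002,0,-0.0005],[0,0,0],0.02],
  [[-0.003,0,-0.0008],[0,0,0],0.02],
  [[-0.003,0,-0.0008],[0,0,0],0.02],
  [[-0.003,0,-0.0008],[0,0,0],0.02],
])

```text
time: 14.0
tool_pos: [0.4921, -0.1843, 0.0213]
tool_rot: [3.142, -0.262, 2.357]
contact_force: [0.3, 0.1, -1.6]
opening: 0.0285
grip_force: 50.0
```

Run:
```python
from h import *
where()
```

```text
clamp xyz mm [-121.4   -1.5   21.3] strapyaw 1.03 Fclamp [ 0.1  0.3 -1.6] T [-0.16 -0.04  0.04] open 0.0285
```

>>> arm_command([
  [[-0.001,0,-0.0003],[0,0,0],0.02],
  [[-0.002,0,-0.0005],[0,0,0],0.02],
  [[-0.003,0,-0.0008],[0,0,0],0.02],
  [[-0.003,0,-0.0008],[0,0,0],0.02],
  [[-0.003,0,-0.0008],[0,0,0],0.02],
])

```text
time: 14.5
tool_pos: [0.4943, -0.1865, 0.0212]
tool_rot: [3.142, -0.262, 2.357]
contact_force: [0.4, 0.2, -1.7]
opening: 0.029
grip_force: 50.0
```

Run:
```python
from h import *
where()
```

```text
clamp xyz mm [-118.2   -1.4   21.2] strapyaw 1.03 Fclamp [ 0.1  0.4 -1.7] T [-0.13 -0.03 -0.  ] open 0.029
```

>>> arm_command([
  [[-0.0007,0,-0.0002],[0,0,0],0.02],
  [[-0.0014,0,-0.0004],[0,0,0],0.02],
  [[-0.002,0,-0.0005],[0,0,0],0.02],
  [[-0.0025,0,-0.0006],[0,0,0],0.02],
  [[-0.0025,0,-0.0006],[0,0,0],0.02],
])

```text
time: 15.0
tool_pos: [0.4948, -0.1872, 0.0209]
tool_rot: [-3.141, -0.266, 2.357]
contact_force: [-4.6, 4.0, -1.7]
opening: 0.0289
grip_force: 50.0
```

Run:
```python
from h import *
where()
```

```text
clamp xyz mm [-117.4   -1.5   20.9] strapyaw 1.03 Fclamp [-6.1 -0.5 -1.7] T [0.5  0.6  0.03] open 0.0289
```

>>> arm_command([
  [[-0.0002,0,0.0006],[0,0,0],0.02],
  [[-0.0003,0,0.0012],[0,0,0],0.02],
  [[-0.001,0,0.001],[0,0,0],0.02],
  [[-0.0018,0,0.0008],[0,0,0],0.02],
  [[-0.0018,0,0.0008],[0,0,0],0.02],
])

```text
time: 15.5
tool_pos: [0.4949, -0.1873, 0.0203]
tool_rot: [-3.141, -0.269, 2.357]
contact_force: [-7.9, 7.9, 5.8]
opening: 0.0289
grip_force: 50.0
```

Run:
```python
from h import *
where()
# strap square end in top view: predicted pixel vs dark mask
s=robot.read_camera('scene');t=robot.read_camera('top')
cv2.imwrite('pics/scene6.png',s[:,:,::-1]);cv2.imwrite('pics/top6.png',t[:,:,::-1])
```

```text
clamp xyz mm [-117.3   -1.5   20.3] strapyaw 1.04 Fclamp [-11.2  -0.2   5.8] T [1.36 1.4  0.04] open 0.0289
```

Stop reached at -11 N with no side force, and the strap is on the bed. Now I'll triangulate the spindle's top for the knob height.

Run:
```python
from h import *
from scipy.optimize import least_squares as L
def cc(p):
    v=np.array(p)[:2]-O;c,n=np.cos(Y),np.sin(Y);return np.round(1e3*np.r_[c*v[0]+n*v[1],-n*v[0]+c*v[1],p[2]],1)
for n,a,b in(('spindle',(430+437/6,165+265/6),(396.1,345.5)),('knobtop',(499.2,211.2),(345+50,325+26))):
    r=L(lambda X:np.r_[proj('top',X)-a,proj('scene',X)-b],[.577,-.27,.14]);print(n,r.x,cc(r.x),np.round(r.fun,1))
s=robot.observe();R=Rt(135,15)
# retreat: release, then up 120mm & back 20mm
plan(cl(-.13,-.002,.17),135,0)
```

```text
spindle [ 0.57902249 -0.27166593  0.14048085] [  1.8   0.4 140.5] [ 0.1 -0.5 -0.5  0.2]
knobtop [ 0.57949643 -0.27231722  0.1138839 ] [  2.6   0.2 113.9] [ 0.1 -0.6 -0.6  0.2]
t15.60 pos [ 0.4949 -0.1873  0.0203] yaw 135.0 F [-8.   7.   5.3] -> d [0.052, -0.0004, -0.1409] rv [-0.001, -0.269, 0.001]
```

>>> arm_command([
  [[0,0,0],[0,0,0],0.035],
  [[0,0,0],[0,0,0],0.045],
  [[0,0,0],[0,0,0],0.048],
  [[0,0,0],[0,0,0],0.048],
  [[0.002,0,-0.01],[0,0,0],0.048],
])

```text
time: 16.1
tool_pos: [0.4975, -0.1897, 0.0296]
tool_rot: [-3.141, -0.263, 2.357]
contact_force: [-0.3, -1.0, 0.7]
opening: 0.0477
grip_force: 0.0
```

Run:
```python
from h import *
where();plan(cl(-.13,-.003,.17),135,0)
```

```text
clamp xyz mm [-113.7   -1.4   29.6] strapyaw 1.03 Fclamp [ 0.5 -0.9  0.7] T [-0.08 -0.13  0.02] open 0.0477
t16.10 pos [ 0.4975 -0.1897  0.0296] yaw 135.0 F [-0.3 -1.   0.7] -> d [0.0522, -0.0014, -0.1314] rv [-0.0, -0.263, 0.001]
```

>>> arm_command([
  [[0.01,0,-0.03],[0,0,0],0.048],
  [[0.02,0,-0.065],[0,-0.06,0],0.048],
  [[0.033,0,-0.095],[0,-0.13,0],0.06],
  [[0.045,-0.001,-0.12],[0,-0.2,0],0.06],
  [[0.052,-0.0014,-0.131],[0,-0.263,0],0.06],
])

```text
time: 16.6
tool_pos: [0.4867, -0.1806, 0.1742]
tool_rot: [3.14, 0.011, 2.357]
contact_force: [0.2, -0.0, -0.2]
opening: 0.0595
grip_force: 0.0
```

Run:
```python
from h import *
where();plan([.579,-.2717,.17],228);print(robot.observe()['qpos'])
```

```text
clamp xyz mm [-127.8   -2.8  174.2] strapyaw 1.02 Fclamp [ 0.2  0.1 -0.2] T [-0.03  0.03  0.01] open 0.0595
t16.60 pos [ 0.4867 -0.1806  0.1742] yaw 135.0 F [ 0.2 -0.  -0.2] -> d [-0.1296, 0.0008, 0.0057] rv [-0.008, 0.01, -1.623]
[-5.02181692e-01  3.74351789e-01  1.63026721e+00 -1.48343373e-03
  1.12575736e+00 -1.28727291e+00]
```

>>> arm_command([
  [[-0.03,0,0],[0,0.01,-0.14],0.06],
  [[-0.06,0,0],[0,0.01,-0.28],0.06],
  [[-0.09,0,0],[0,0.01,-0.42],0.06],
  [[-0.12,0.001,0],[0,0.01,-0.56],0.06],
  [[-0.1296,0.001,0],[0,0.01,-0.7],0.06],
])

```text
time: 17.1
tool_pos: [0.5796, -0.2731, 0.1712]
tool_rot: [3.141, -0.005, 3.061]
contact_force: [-0.0, 0.7, -0.3]
opening: 0.0598
grip_force: 0.0
```

>>> arm_command([
  [[0,0,0],[0,0,-0.14],0.06],
  [[0,0,0],[0,0,-0.28],0.06],
  [[0,0,0],[0,0,-0.42],0.06],
  [[0,0,0],[0,0,-0.56],0.06],
  [[0,0,0],[0,0,-0.7],0.06],
])

```text
time: 17.6
tool_pos: [0.5781, -0.2712, 0.1715]
tool_rot: [3.137, -0.004, -2.521]
contact_force: [-0.3, 1.2, 0.1]
opening: 0.06
grip_force: 0.0
```

Run:
```python
from h import *
where();plan([.579,-.2717,.101],228);print(robot.observe()['qpos'][5])
```

```text
clamp xyz mm [  0.8   0.  171.5] strapyaw 81.55 Fclamp [-1.   0.6  0.1] T [-0.01  0.   -0.01] open 0.06
t17.60 pos [ 0.5781 -0.2712  0.1715] yaw -144.4 F [-0.3  1.2  0.1] -> d [-0.0007, -0.0013, 0.0705] rv [0.005, -0.003, -0.217]
-2.748370979145387
```

>>> arm_command([
  [[-0.001,-0.001,0.0],[0,0,-0.12],0.06],
  [[-0.001,-0.001,0.02],[0,0,-0.12],0.06],
  [[-0.001,-0.001,0.045],[0,0,-0.12],0.06],
  [[-0.001,-0.001,0.065],[0,0,-0.12],0.06],
  [[-0.001,-0.001,0.07],[0,0,-0.12],0.06],
])

```text
time: 18.1
tool_pos: [0.5777, -0.2703, 0.0988]
tool_rot: [3.132, -0.005, -2.407]
contact_force: [0.2, 0.6, -0.1]
opening: 0.0597
grip_force: 0.0
```

>>> arm_command([
  [[0,0,0],[0,0,0],0.055],
  [[0,0,0],[0,0,0],0.045],
  [[0,0,0],[0,0,0],0.03],
  [[0,0,0],[0,0,0],0.03],
  [[0,0,0],[0,0,0],0.03],
], squeeze=15)

```text
time: 18.6
tool_pos: [0.5788, -0.2705, 0.1015]
tool_rot: [3.135, -0.003, -2.406]
contact_force: [-0.8, 0.5, 4.6]
opening: 0.0366
grip_force: 15.0
```

Run:
```python
from h import *
where();print(robot.observe()['qpos'][5],robot.observe()['grip_force'])
```

```text
clamp xyz mm [  0.9   1.  101.5] strapyaw 88.12 Fclamp [-0.9 -0.2  4.6] T [ 0.12  0.19 -0.03] open 0.0366
-2.861696111628945 15.00301480293274
```

Knob gripped at 36.6 mm opening. Turning clockwise (+ about tool z).

>>> arm_command([
  [[0,0,-0.0008],[0,0,0.14],0.03],
  [[0,0,-0.0008],[0,0,0.28],0.03],
  [[0,0,-0.0008],[0,0,0.42],0.03],
  [[0,0,-0.0008],[0,0,0.56],0.03],
  [[0,0,-0.0008],[0,0,0.7],0.03],
])

```text
time: 19.1
tool_pos: [0.5788, -0.2704, 0.1015]
tool_rot: [3.138, -0.007, -3.112]
contact_force: [0.4, 0.1, 1.3]
opening: 0.0366
grip_force: 15.0
```

```bash
cat >> h.py <<'E'
def kn():
    s=robot.observe();print('t',s['time'],'q6',round(s['qpos'][5],3),'Tz',round(s['torque'][2],3),'F',np.round(s['contact_force'],1),'tool',np.round(s['tool_pos'],4),s['opening'],'eff6',round(s['joint_efforts'][5],3))
E
python3 -c "
from h import *
kn()"
```

```text
t 19.1 q6 -2.156 Tz 0.013 F [0.4 0.1 1.3] tool [ 0.5788 -0.2704  0.1015] 0.03661203605314226 eff6 -1.827
```

>>> arm_command([
  [[0,0,0],[0,0,0.14],0.03],
  [[0,0,0],[0,0,0.28],0.03],
  [[0,0,0],[0,0,0.42],0.03],
  [[0,0,0],[0,0,0.56],0.03],
  [[0,0,0],[0,0,0.7],0.03],
])

```text
time: 19.6
tool_pos: [0.5788, -0.2703, 0.1015]
tool_rot: [-3.14, -0.007, 2.471]
contact_force: [1.0, 0.9, 0.7]
opening: 0.0365
grip_force: 15.0
```

```bash
python3 -c "
from h import *
kn()"
```

```text
t 19.6 q6 -1.456 Tz -0.037 F [1.  0.9 0.7] tool [ 0.5788 -0.2703  0.1015] 0.0365166046867962 eff6 -1.827
```

>>> arm_command([
  [[0,0,0],[0,0,0.14],0.03],
  [[0,0,0],[0,0,0.28],0.03],
  [[0,0,0],[0,0,0.42],0.03],
  [[0,0,0],[0,0,0.56],0.03],
  [[0,0,0],[0,0,0.7],0.03],
])

```text
time: 20.1
tool_pos: [0.579, -0.2703, 0.1015]
tool_rot: [-3.136, -0.004, 1.771]
contact_force: [0.6, 0.6, 0.7]
opening: 0.0366
grip_force: 15.0
```

```bash
python3 -c "
from h import *
kn()"
```

```text
t 20.1 q6 -0.756 Tz 0.032 F [0.6 0.6 0.7] tool [ 0.579  -0.2703  0.1015] 0.036590746388713895 eff6 -1.827
```

>>> arm_command([
  [[0,0,0],[0,0,0.14],0.03],
  [[0,0,0],[0,0,0.28],0.03],
  [[0,0,0],[0,0,0.42],0.03],
  [[0,0,0],[0,0,0.56],0.03],
  [[0,0,0],[0,0,0.7],0.03],
])

```text
time: 20.6
tool_pos: [0.5791, -0.2704, 0.1016]
tool_rot: [-3.135, 0.001, 1.071]
contact_force: [1.3, 0.1, 0.5]
opening: 0.0368
grip_force: 15.0
```

```bash
python3 -c "
from h import *
kn()"
```

```text
t 20.6 q6 -0.056 Tz 0.008 F [1.3 0.1 0.5] tool [ 0.5791 -0.2704  0.1016] 0.03684352366661805 eff6 -1.827
```

>>> arm_command([
  [[0,0,0],[0,0,0.14],0.03],
  [[0,0,0],[0,0,0.28],0.03],
  [[0,0,0],[0,0,0.42],0.03],
  [[0,0,0],[0,0,0.56],0.03],
  [[0,0,0],[0,0,0.7],0.03],
])

```text
time: 21.1
tool_pos: [0.579, -0.2705, 0.1016]
tool_rot: [-3.137, 0.005, 0.371]
contact_force: [1.0, -0.7, 1.4]
opening: 0.037
grip_force: 15.0
```

```bash
python3 -c "
from h import *
kn()"
```

```text
t 21.1 q6 0.644 Tz -0.0 F [ 1.  -0.7  1.4] tool [ 0.579  -0.2705  0.1016] 0.03696591433776747 eff6 -1.797
```

>>> arm_command([
  [[0,0,0],[0,0,0.1],0.03],
  [[0,0,0],[0,0,0.2],0.03],
  [[0,0,0],[0,0,0.3],0.03],
  [[0,0,0],[0,0,0.4],0.03],
  [[0,0,0],[0,0,0.5],0.03],
])

```text
time: 21.6
tool_pos: [0.579, -0.2705, 0.1015]
tool_rot: [-3.14, 0.007, -0.127]
contact_force: [0.1, -0.1, 1.0]
opening: 0.0365
grip_force: 15.0
```

```bash
python3 -c "
from h import *
kn()"
```

```text
t 21.6 q6 1.142 Tz 0.024 F [ 0.1 -0.1  1. ] tool [ 0.579  -0.2705  0.1015] 0.036456440287184456 eff6 -1.267
```

>>> arm_command([
  [[0,0,0],[0,0,0.12],0.03],
  [[0,0,0],[0,0,0.24],0.03],
  [[0,0,0],[0,0,0.36],0.03],
  [[0,0,0],[0,0,0.48],0.03],
  [[0,0,0],[0,0,0.6],0.03],
])

```text
time: 22.1
tool_pos: [0.5789, -0.2705, 0.1016]
tool_rot: [3.139, 0.007, -0.728]
contact_force: [1.0, 0.1, 0.7]
opening: 0.0369
grip_force: 15.0
```

```bash
python3 -c "
from h import *
kn()"
```

```text
t 22.1 q6 1.743 Tz 0.019 F [1.  0.1 0.7] tool [ 0.5789 -0.2705  0.1016] 0.03689831212738684 eff6 -1.539
```

>>> arm_command([
  [[0,0,0],[0,0,0.12],0.03],
  [[0,0,0],[0,0,0.24],0.03],
  [[0,0,0],[0,0,0.36],0.03],
  [[0,0,0],[0,0,0.48],0.03],
  [[0,0,0],[0,0,0.6],0.03],
])

```text
time: 22.6
tool_pos: [0.5789, -0.2705, 0.1015]
tool_rot: [3.136, 0.004, -1.328]
contact_force: [0.7, 0.1, 0.7]
opening: 0.0366
grip_force: 15.0
```

```bash
python3 -c "
from h import *
kn()"
```

```text
t 22.6 q6 2.343 Tz 0.013 F [0.7 0.1 0.7] tool [ 0.5789 -0.2705  0.1015] 0.03656385095577005 eff6 -1.563
```

>>> arm_command([
  [[0,0,0],[0,0,0],0.03],
  [[0,0,0],[0,0,0],0.045],
  [[0,0,0],[0,0,0],0.06],
  [[0,0,0],[0,0,0],0.065],
  [[0,0,0],[0,0,0],0.065],
])

```text
time: 23.1
tool_pos: [0.5783, -0.2702, 0.1009]
tool_rot: [3.134, 0.006, -1.323]
contact_force: [0.0, 0.3, -0.2]
opening: 0.0628
grip_force: 0.0
```

>>> arm_command([
  [[0,0,-0.02],[0,0,0],0.065],
  [[0,0,-0.05],[0,0,0],0.065],
  [[0,0,-0.08],[0,0,0],0.065],
  [[-0.02,0,-0.11],[0,0,-0.1],0.065],
  [[-0.06,0,-0.12],[0,0,-0.2],0.065],
])

```text
time: 23.6
tool_pos: [0.5658, -0.2146, 0.2244]
tool_rot: [3.139, 0.001, -1.122]
contact_force: [1.3, 0.6, -0.6]
opening: 0.065
grip_force: 0.0
```

```bash
python3 -c "
from h import *
kn();plan([.35,.25,.3],120)"
```

```text
t 23.6 q6 2.204 Tz -0.002 F [ 1.3  0.6 -0.6] tool [ 0.5658 -0.2146  0.2244] 0.06496916791167304 eff6 0.533
t23.60 pos [ 0.5658 -0.2146  0.2244] yaw -64.3 F [ 1.3  0.6 -0.6] -> d [-0.5124, -0.0071, -0.0749] rv [0.002, -0.004, 3.067]
```

Releasing went fine. Now clearing the view to check the strap numerically.

>>> arm_command([
  [[0,0,-0.04],[0,0,0],0.065],
  [[-0.012,0.025,-0.08],[0,0,0],0.065],
  [[-0.03,0.06,-0.09],[0,0,0],0.065],
  [[-0.045,0.095,-0.09],[0,0,0],0.065],
  [[-0.06,0.13,-0.09],[0,0,0],0.065],
])

```text
time: 24.1
tool_pos: [0.4209, -0.2147, 0.313]
tool_rot: [3.136, 0.005, -1.122]
contact_force: [-0.4, -0.7, -0.2]
opening: 0.0647
grip_force: 0.0
```

>>> arm_command([
  [[-0.04,-0.02,0],[0,0,-0.1],0.065],
  [[-0.08,-0.04,0],[0,0,-0.2],0.065],
  [[-0.125,-0.06,0],[0,0,-0.3],0.065],
  [[-0.17,-0.08,0],[0,0,-0.4],0.065],
  [[-0.21,-0.1,0],[0,0,-0.5],0.065],
])

```text
time: 24.6
tool_pos: [0.4208, 0.0195, 0.3137]
tool_rot: [3.14, 0.008, -0.619]
contact_force: [0.3, -0.1, 0.3]
opening: 0.0649
grip_force: 0.0
```

>>> arm_command([
  [[-0.04,0.0,0],[0,0,-0.1],0.065],
  [[-0.08,0.0,0],[0,0,-0.2],0.065],
  [[-0.12,0.0,0],[0,0,-0.3],0.065],
  [[-0.16,0,0],[0,0,-0.4],0.065],
  [[-0.2,0,0],[0,0,-0.5],0.065],
])

```text
time: 25.1
tool_pos: [0.2576, 0.1349, 0.3152]
tool_rot: [-3.139, 0.008, -0.119]
contact_force: [-0.1, 0.7, 0.2]
opening: 0.065
grip_force: 0.0
```

```bash
sed -i 's/^O=.*/O=np.array([.579,-.2715]);Y=np.radians(-46.0)/' h.py
python3 - <<'E'
from h import *
from scipy.ndimage import map_coordinates as mc
kn()
for c in('top','scene'):
    g=robot.read_camera(c).mean(2);cv2.imwrite(f'pics/{c}7.png',g)
    def S(x,y,z=.026):
        q=proj(c,cl(x/1e3,y/1e3,z));return int(mc(g,[[q[1]],[q[0]]],order=1)[0])
    print(c,'along',[(x,S(x,0)) for x in range(-185,-90,5)])
    for x in(-150,-130,-110,-70,-40):print(x,[(y,S(x,y)) for y in range(-24,25,4)])
for n in('t1',):
    a=cv2.imread('pics/full_t1.png').mean(2);b=cv2.imread('pics/top7.png').mean(2)
    for nm,(x0,y0,x1,y1) in dict(bottle=(390,195,430,250),jar=(475,278,508,308),tan=(343,228,372,268),rackstraps=(250,185,280,215),spanner=(250,250,280,268)).items():
        print(nm,round(np.abs(a-b)[y0:y1,x0:x1].mean(),1))
E
```

```text
t 25.1 q6 1.9 Tz -0.017 F [-0.1  0.7  0.2] tool [0.2576 0.1349 0.3152] 0.06496553830601881 eff6 -0.087
top along [(-185, 132), (-180, 132), (-175, 133), (-170, 128), (-165, 123), (-160, 32), (-155, 33), (-150, 61), (-145, 52), (-140, 33), (-135, 33), (-130, 32), (-125, 58), (-120, 63), (-115, 31), (-110, 33), (-105, 33), (-100, 32), (-95, 32)]
-150 [(-24, 116), (-20, 105), (-16, 44), (-12, 32), (-8, 34), (-4, 67), (0, 61), (4, 31), (8, 31), (12, 55), (16, 134), (20, 134), (24, 129)]
-130 [(-24, 97), (-20, 100), (-16, 46), (-12, 32), (-8, 33), (-4, 32), (0, 32), (4, 32), (8, 32), (12, 43), (16, 125), (20, 131), (24, 131)]
-110 [(-24, 98), (-20, 98), (-16, 54), (-12, 29), (-8, 32), (-4, 33), (0, 33), (4, 33), (8, 31), (12, 40), (16, 126), (20, 117), (24, 92)]
-70 [(-24, 105), (-20, 129), (-16, 65), (-12, 29), (-8, 31), (-4, 31), (0, 31), (4, 32), (8, 32), (12, 29), (16, 79), (20, 94), (24, 89)]
-40 [(-24, 82), (-20, 92), (-16, 52), (-12, 28), (-8, 29), (-4, 30), (0, 30), (4, 30), (8, 32), (12, 29), (16, 62), (20, 91), (24, 86)]
scene along [(-185, 134), (-180, 134), (-175, 133), (-170,
[... 350 characters left out ...]
, 45), (-16, 27), (-12, 30), (-8, 28), (-4, 30), (0, 29), (4, 28), (8, 44), (12, 87), (16, 122), (20, 131), (24, 130)]
-110 [(-24, 79), (-20, 44), (-16, 28), (-12, 27), (-8, 28), (-4, 31), (0, 27), (4, 27), (8, 38), (12, 69), (16, 93), (20, 95), (24, 93)]
-70 [(-24, 111), (-20, 97), (-16, 51), (-12, 26), (-8, 25), (-4, 25), (0, 25), (4, 27), (8, 28), (12, 45), (16, 70), (20, 82), (24, 77)]
-40 [(-24, 84), (-20, 69), (-16, 39), (-12, 23), (-8, 25), (-4, 25), (0, 24), (4, 23), (8, 23), (12, 41), (16, 68), (20, 84), (24, 81)]
bottle 5.4
jar 0.9
tan 0.6
rackstraps 0.8
spanner 0.7[ WARN:0@1.857] global loadsave.cpp:1063 imwrite_ Unsupported depth image for selected encoder is fallbacked to CV_8U.
```

The strap's square end reads -159 to -162 mm (a seated strap gives -160) and it lies centred. Checking the knob and collar marks and the bottle numerically.

Run:
```python
from h import *
from scipy.ndimage import map_coordinates as mc
A=np.arange(0,360,15)
for c,f in(('top','t1'),('scene','s1')):
    for n,g in(('before',cv2.imread(f'pics/full_{f}.png').mean(2)),('after',cv2.imread(f'pics/{c}7.png').mean(2))):
        for nm,r,z in(('knob',.0145,.1275),('collar',.0218,.0945)):
            q=np.array([proj(c,(O[0]+r*np.cos(a),O[1]+r*np.sin(a),z)) for a in np.radians(A)])
            print(c,n,nm,mc(g,[q[:,1],q[:,0]],order=1).astype(int).tolist())
for c,f,b in(('top','t1',(385,190,435,255)),('scene','s1',(328,262,362,325))):
    a=cv2.imread(f'pics/full_{f}.png').mean(2).astype(np.float32);d=cv2.imread(f'pics/{c}7.png').mean(2).astype(np.float32)
    x0,y0,x1,y1=b;D=np.abs(a-d)[y0:y1,x0:x1]
    r=cv2.matchTemplate(d[y0-4:y1+4,x0-4:x1+4],a[y0:y1,x0:x1],cv2.TM_CCOEFF_NORMED);print(c,'bottle shift',np.array(cv2.minMaxLoc(r)[3])-4,r.max(),'col diff',D.mean(0).astype(int).tolist())
```

```text
top before knob [33, 30, 35, 32, 35, 37, 35, 38, 37, 38, 37, 37, 35, 34, 32, 34, 37, 35, 34, 37, 40, 56, 42, 36]
top before collar [81, 115, 119, 120, 125, 123, 122, 126, 125, 123, 127, 128, 130, 120, 115, 86, 55, 31, 33, 68, 122, 40, 33, 35]
top after knob [30, 38, 73, 28, 34, 35, 36, 37, 38, 37, 35, 35, 35, 32, 31, 36, 37, 35, 38, 42, 36, 43, 42, 36]
top after collar [83, 117, 123, 121, 125, 122, 121, 127, 101, 123, 125, 126, 129, 116, 115, 87, 57, 31, 33, 44, 54, 32, 26, 41]
scene before knob [49, 63, 82, 94, 89, 76, 69, 68, 59, 51, 40, 33, 27, 28, 30, 28, 28, 27, 26, 24, 38, 51, 50, 45]
scene before collar [37, 65, 59, 79, 50, 29, 46, 94, 113, 106, 105, 102, 106, 104, 99, 84, 79, 79, 79, 80, 76, 70, 72, 67]
scene after knob [57, 78, 90, 79, 74, 74, 74, 68, 62, 53, 40, 30, 28, 28, 29, 27, 28, 27, 26, 25, 25, 30, 37, 45]
scene after collar [34, 29, 67, 107, 64, 29, 45, 85, 111, 108, 110, 107, 104, 104, 101, 89, 82, 81, 83, 82, 82, 79, 77, 70]
top bottle shift [ 1 -1] 0.9334532 col diff [0, 0, 0, 0, 0, 0, 0, 0, 0, 1, 1, 2, 4, 4, 4, 4, 4, 4, 3, 4, 4, 5, 4, 4, 6, 5, 5, 6, 7, 7, 7, 7, 7, 6, 7, 6, 7, 5, 4, 3, 5, 3, 5, 2, 2, 1, 1, 2, 2, 2]
scene bottle shift [0 0] 0.9971237 col diff [4, 4, 5, 5, 5, 4, 4, 4, 3, 4, 3, 4, 4, 4, 4, 4, 4, 4, 4, 3, 3, 3, 3, 3, 3, 4, 3, 3, 3, 4, 4, 3, 4, 5]
```

The marks agree. The knob turned about 5 rad and the collar's mark stopped about 3.5 rad on, so the clutch has slipped about three clicks. Handing in.

```bash
python3 -c "
from cell import robot
print(robot.hand_in())"
```

```text
the job is handed in; nothing more can be done
None
```

The strap is clamped flat with its round end home in the V stop and its square end out of the throat. The clutch clicked about three times, judging by the knob and collar marks. The job is handed in at about 25 s, and the camera check showed the spare strap, spanner, sanding block, jar and bottle where they were.

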